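Add the second slotted mass to the load-cell calibration stack

TASK

Slide the blue slotted mass across the metal deck, without lifting it off, until its slot takes in the upright stem and it sits fully home over the grey mass already there. Then turn it about the stem until its slot points the opposite way to the grey mass's slot (within about 30 degrees), so that the load is balanced. Leave the grey mass seated, do not disturb the other things on the bench, and let go at the end.

Things in the scene. Friction and masses are not known exactly. Their poses are not given: they have to be found in the camera images.
- new_mass: Blue slotted disc to be loaded, 120 mm across, 14 mm thick, 0.35 to 0.7 kg, too wide to grasp across. Origin: centre of its underside, z up. Slot opens at its own -y side, peg stands on its +y side. Starts flat on the deck (underside 45 mm above the bench), nothing guiding it, centre 130 to 195 mm from the stem, slot within 15 degrees of the station's -y. Slides by friction.
- new_slot (a point): Middle of the mouth of the blue disc's slot, at the rim: 60 mm from the centre along the disc's own -y, 7 mm above its underside. The slot is 22 mm wide, flares over its last 18 mm to 40 mm at the mouth, runs straight along the disc's y and ends 9 mm past the centre. Axes as the disc's.
- new_peg (a point): Centre of the black round peg on top of the blue disc: 42 mm from the disc's centre along its own +y (opposite the slot), 31 mm above its underside. Peg 14 mm across, 34 mm tall, top 48 mm above the underside. It may be pushed to turn the disc about the stem. Axes as the disc's.
- base_mass: Grey steel slotted disc already on the stem, 140 mm across, 14 mm thick, 0.9 kg, loose on the pan, its top 44 mm above the bench (1 mm below the deck). Origin: centre of its underside, z up. Its slot points along its own -y, within 65 degrees of the station's -y.
- base_slot (a point): Middle of the mouth of the grey disc's slot, at the rim, 70 mm from its centre along its own -y, 7 mm above its underside; slot 22 mm wide, 40 mm at the mouth. It stays visible outside the smaller blue disc. Axes as the grey disc's.
- stem_top (a point): Top of the fixed upright steel stem, 14 mm across, on its axis, 88 mm above the bench. Axes as the white station's: +y from the stem along the deck's middle, so the blue disc is slid towards -y. Seated, the blue disc rests on the grey one, underside at 44 mm, stem 30 mm out above it, disc centre on the stem axis (2 mm play lengthwise, 4 mm across).
- deck_mid (a point): Centre of the flat aluminium deck's top, 45 mm above the bench, 187 mm from the stem along the station's +y; axes as the station's. Deck without rims, 240 mm wide (x) and 228 mm long (y); its near edge ends 3 mm short of the grey disc. A low console (39 mm high) lies beside it at +x, lower than the deck.
- wash_bottle: White plastic bottle with red cap, 60 mm wide, 115 mm tall, stands beyond the station; origin at centre of its underside. Bystander.
- beaker: Glass beaker, 72 mm wide, 95 mm tall; origin at centre of its underside. Bystander.
- spanner: Steel spanner 150 mm long lying on the bench on the robot's side of the station. Bystander.
- small_mass: Small brass slotted disc, 70 mm across, 12 mm thick, lying on the bench to the robot's right of the station. Bystander, not for this job.
- reagent_jar: Amber jar with blue cap, 70 mm wide, 100 mm tall. Bystander.
- parts_tray: Grey open tray 110 x 160 x 30 mm. Bystander.
- boss_clamp: Dark clamp boss with blue knob, about 120 mm long, lying on the bench. Bystander.
There are look-alikes about, which are no part of the job. Of the things like the base_mass, leave any that is purple or yellow; of the rest the larger one is meant.

How it is judged:
On the way, in this order (a step that is already met when the one before it is completed fails the run):
1. the blue mass is slid fully home round the stem (horizontal distance between new_mass and stem_top below 0.008 m and height (world z) of new_mass below 0.0465 m and angle between new_mass's own z axis and vertical below 0.06 rad), for 0.2 s.
2. its slot is turned opposite to the grey mass's slot, still home (all of step 1 and angle between the y axis of new_mass and the y axis of base_mass, either way round below 0.52 rad and y of new_slot in the frame of base_mass above 0 m), for 0.2 s.
At the end, for the whole second after the job is handed in: The blue disc lies flat on the grey one (tilt under 0.06 rad, underside below 46.5 mm), its centre within 8 mm of the stem axis, its slot within 0.52 rad of opposite to the grey disc's slot, at rest; the grey disc flat and within 12 mm of the stem axis (all of step 2 and linear speed of new_mass below 0.02 m/s and angular speed of new_mass below 0.1 rad/s and horizontal distance between base_mass and stem_top below 0.012 m and angle between base_mass's own z axis and vertical below 0.06 rad); the robot touches nothing.
It fails at once if the blue mass is lifted (its underside more than 20 mm above the deck) (height (world z) of new_mass above 0.065 m).
It fails at once if the blue mass is tipped or falls off the deck (angle between new_mass's own z axis and vertical above 0.35 rad or height (world z) of new_mass below 0.03 m).
It fails at once if the grey mass comes off its seat (horizontal distance between base_mass and stem_top above 0.02 m or height (world z) of base_mass above 0.045 m).
It fails at once if a bystander on the bench is disturbed (moved more than 30 mm) (distance of any of wash_bottle, beaker, spanner, small_mass, reagent_jar, parts_tray, boss_clamp from where it was at the start of the episode above 0.03 m).
It also fails if it takes over 64 s, if anything falls off the work surface, if the arm or the gripper's body presses on something with over 40 N, if the wrist force passes 120 N, or if a joint passes its speed limit or range.

ROBOT

A 7-joint arm with a two-finger parallel gripper is mounted at the origin on the work surface. World frame = base frame: x ahead of the robot, y to its left, z up, the work surface at z = 0. Lengths are in m, angles in rad, forces in N, time in s.
With the tool pointing down it reaches from about 0.4 to 0.85 m from the base axis. Payload 4.5 kg.
Tool frame: the origin (TCP) lies at the very end of the fingers, on their centre line; the grasp point (between the pads) lies behind it (r.grip_depth is the z of the grasp point in the tool frame, in m); z points along the fingers, y is the direction in which the jaws open and shut (so a half turn about z gives the same grasp; the last joint's range is limited). The gripper opens to 88 mm and grips with 3 to 60 N. Pads are 18 mm wide; open, the fingers measure 123 mm over their backs; the gripper's body (75 mm by 187 mm) begins 45 mm behind the grasp point.
Start: joints at [1.369, 0.689, -0.195, 1.565, 0.157, 0.902, -0.215], TCP at [0.146, -0.608, 0.239] pointing down, gripper open.
Joint ranges: [-3.01, 3.01], [-0.46, 2.08], [-1.47, 1.51], [0.13, 2.56], [-1, 4.14], [0.04, 2.09], [-2.66, 2.66]. Speed limits (rad/s): [2.57, 2.57, 3.14, 3.14, 3.14, 3.14, 3.14].

INTERFACE

Orientations are given as a unit quaternion [x, y, z, w].
In Python, from plant import sensors, cams, r gives the robot as it stands. The module is installed in compiled form; this text tells all that it offers.
- The arm moves only by the tool drive_tool, never from a script. Its argument "series" is a list that holds one entry, the list of rows, each a list of 5 numbers: the shift along the world's x, y, z in mm, then the turn about the world's z in rad, then the finger opening in mm, from 0 to 88.1. A call has 1 to 10 rows; each row shifts and turns the commanded pose from where the row before left it; what a row does not reach is not made up. A row lasts 1/10 s, in which the tool goes at most 50 mm and 8.59 degrees, less where a joint would pass 70% of its speed; a pose out of reach is approached as far as the arm can. A call with a gripper value outside its range is refused whole. The fingers move at their own pace and stop on an object; "force" is the grip in N (left out, the last holds). Time passes only in rows, so rows that do not move let the fingers close. It gives the time, the measured TCP pose, the force and the opening at its end, in the units of the state.
- sensors.get_state(): the state, without advancing time (a new reading comes with each control period).
- cams.snapshot(name): name is "scene" or "top" or "wrist"; returns the picture (384x512x3 uint8, blue, green, red); there is no depth.
- cams.camera_model(name): a dict with "fx", "fy", "cx", "cy" (pixels), "camera_from_world" (4x4, takes a point from world to camera coordinates). Camera axes: x right, y down, z forward; pixel columns grow to the right and rows downward; lengths in m; the calibration is good to about 2 mm. The wrist camera is an equidistant fisheye: a pixel r from the principal point sees the ray r / f radians off the axis. A picture is of the moment at which its call begins: read the wrist's pose just before it. camera_model takes no time and is no camera call; for the wrist camera it gives the pose at the moment of the call.
- r.finish_job(): hands the job in, once; it reports no verdict.
Trained networks look in the newest picture that a camera, given by its name, has taken for a name from the list of things; names that differ only in an ending like _2 or _b are one class to them, and where a whole thing is asked for, a point or a joint stands for the part that bears it (a point fixed in the world has none). Each returns a list of dicts, best first, with "confidence" (0 to 1); they miss things now and then, are a little off and sometimes report something else, mostly with a low value. They report only what shows in the picture. A call takes as long as a camera call. They do not tell look-alikes from the thing itself.
- cams.trace(camera, name): "mask" (384x512 bool, what is visible of it) and "at" ([column, row] in pixels, amid what is visible of it).
- cams.mark_of(camera, name): "at" ([column, row] in pixels: a listed point, or the origin of a listed thing).
The state is a dict: "clock": time; "q": joint angles; "qd": joint speeds; "joint_torque": joint torques, N m; "tool_pos": TCP position; "eef_rot": TCP orientation; "contact_force": force on the tool from outside, world axes, zero at the start; "moment": the same for the moment, N m; "opening": opening from 0.0 (shut) to 1.0 (fully open).
Only numpy, scipy, OpenCV 4.12 (cv2) and the standard library are available. Lean on these libraries where they do the work, as an engineer would, in place of code of your own. Each camera call takes 0.05 s, during which the arm holds its last target.

## Working session

There is one attempt and no reset: what is moved stays moved. The work goes in short steps, Python scripts to look and compute and a tool call to move; the robot and the scene stay as the last step left them, time stands still between calls to the robot, and variables do not carry over. Pictures are saved under pics/ and viewed, and the job is handed in when it is done.

Besides the shell and the picture viewer there is one more tool, called after ">>>" as a command line: name --argument value ..., lists and objects as JSON in quotes. drive_tool: Moves the arm, as the interface text tells. Its arguments: {"type":"object","properties":{"series":{"type":"array","items":{"type":"array","items":{"type":"array","items":{"type":"number"}}}},"force":{"type":"number"}},"required":["series"]}

```bash
mkdir -p pics; cat > h.py <<'E'
import numpy as np, cv2
from plant import sensors, cams, r
def model(n):
    m=cams.camera_model(n); return m
def ray(n,px,m=None):
    m=m or cams.camera_model(n); T=np.array(m["camera_from_world"]); R=T[:3,:3]; t=T[:3,3]
    x=(px[0]-m["cx"])/m["fx"]; y=(px[1]-m["cy"])/m["fy"]
    if n=="wrist":
        th=np.hypot(x,y); s=np.sin(th)/th if th>1e-9 else 1
        d=np.array([x*s,y*s,np.cos(th)])
    else: d=np.array([x,y,1.])
    d=R.T@d; return -R.T@t, d/np.linalg.norm(d)
def atz(n,px,z,m=None):
    o,d=ray(n,px,m); return o+d*(z-o[2])/d[2]
def tri(rays):
    A=np.zeros((3,3));b=np.zeros(3)
    for o,d in rays:
        P=np.eye(3)-np.outer(d,d);A+=P;b+=P@o
    p=np.linalg.solve(A,b); return p,[np.linalg.norm((np.eye(3)-np.outer(d,d))@(p-o)) for o,d in rays]
def proj(n,p,m=None):
    m=m or cams.camera_model(n); T=np.array(m["camera_from_world"]); c=T[:3,:3]@p+T[:3,3]
    if n=="wrist":
        rr=np.hypot(c[0],c[1]); th=np.arctan2(rr,c[2]); x,y=(c[0]/rr*th,c[1]/rr*th) if rr>1e-9 else (0,0)
    else: x,y=c[0]/c[2],c[1]/c[2]
    return np.array([m["cx"]+m["fx"]*x,m["cy"]+m["fy"]*y])
E
python3 - <<'E'
from h import *
np.set_printoptions(precision=4,suppress=True)
for n in ["scene","top"]:
    im=cams.snapshot(n); cv2.imwrite(f"pics/{n}0.png",im)
    for k in ["new_mass","new_slot","new_peg","base_mass","base_slot","stem_top","deck_mid"]:
        for d in cams.mark_of(n,k)[:3]:
            print(n,k,np.round(d["at"],1),round(d["confidence"],2))
s=sensors.get_state();print(s["clock"],s["tool_pos"],s["eef_rot"],s["contact_force"],s["opening"],r.grip_depth)
E
```

```text
scene new_mass [276.1 210.4] 0.67
scene new_slot [261.2 210.3] 0.81
scene new_slot [131.7 193.9] 0.48
scene new_peg [293.6 203.5] 0.67
scene base_mass [234.7 209.6] 0.8
scene base_mass [143.4 231.3] 0.77
scene base_mass [269.4 288.4] 0.77
scene base_slot [195.6 191. ] 0.92
scene base_slot [220.6 195.7] 0.73
scene base_slot [292.7 289.4] 0.64
scene stem_top [234.7 196.4] 0.71
scene deck_mid [287.6 207.2] 0.63
top new_mass [213.  208.5] 0.62
top new_slot [231. 199.] 0.66
top new_peg [205.3 215.9] 0.69
top base_mass [198.8 125.5] 0.86
top base_mass [261.2 203.3] 0.83
top base_mass [317.6 232.2] 0.66
top base_slot [312.3 221.9] 0.83
top base_slot [307.6 143.3] 0.82
top base_slot [278.2 213.5] 0.64
top stem_top [262.8 198.2] 0.85
top stem_top [372.6 196. ] 0.42
top deck_mid [208.5 214.8] 0.58
0.8 [ 0.146  -0.6077  0.2388] [ 0.9931  0.1176 -0.      0.0001] [-0.2327 -0.5394  0.4107] 0.9975610963567805 -0.0187
```

View pics/scene0.png

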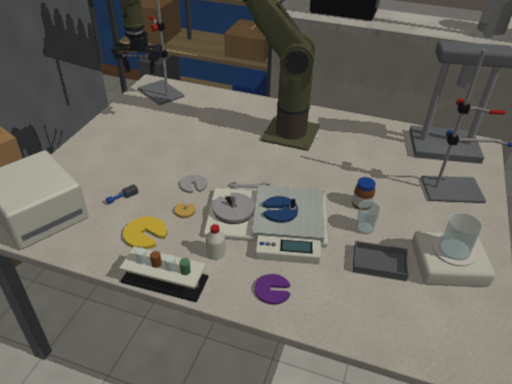

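View pics/top0.png

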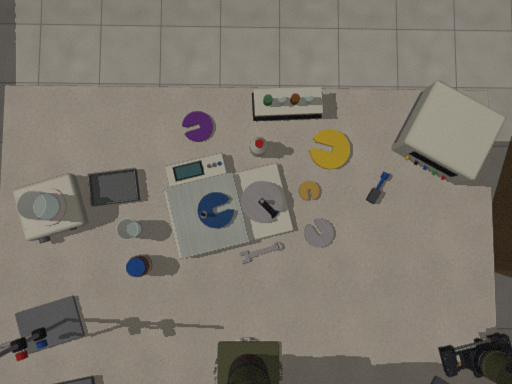

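```bash
python3 - <<'E'
import cv2
im=cv2.imread("pics/top0.png")[130:280,150:350]; cv2.imwrite("pics/topc0.png",cv2.resize(im,None,fx=4,fy=4,interpolation=cv2.INTER_CUBIC))
im=cv2.imread("pics/scene0.png")[160:260,180:340]; cv2.imwrite("pics/scenec0.png",cv2.resize(im,None,fx=5,fy=5,interpolation=cv2.INTER_CUBIC))
E
```

```text
(no output)
```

View pics/topc0.png

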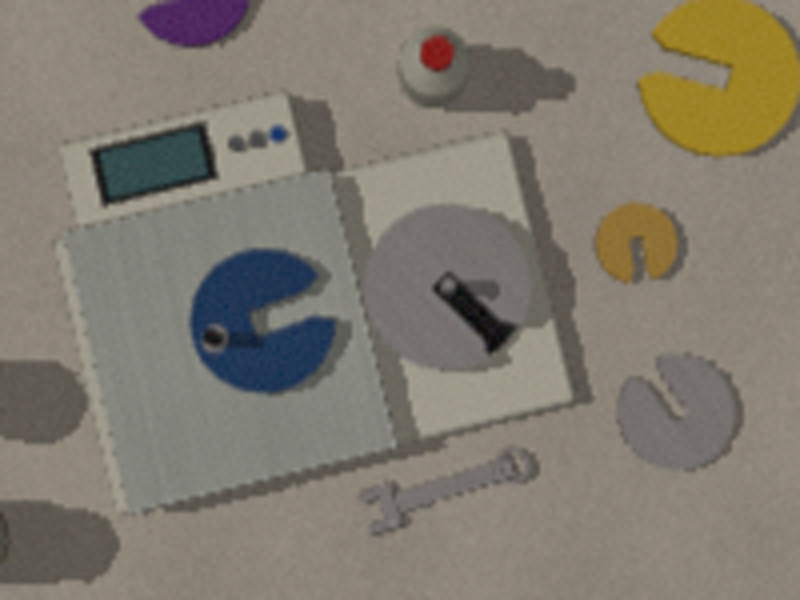

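View pics/scenec0.png

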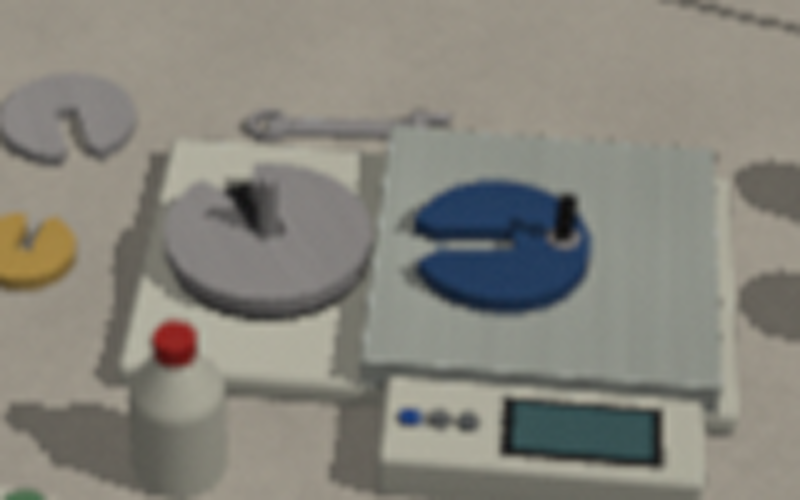

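The top picture shows the blue disc on the deck at (214,210) with its peg at (204,214) and its mouth at (232,205). These could be taken for the base mass:
- grey disc on the stem at (263,202)
- smaller grey disc on the bench at (319,233)
- yellow disc at (330,149)
- purple disc at (198,126)

By the description I choose the larger grey one, at (263,202). The crop confirms it has the stem and lies next to the deck. Its slot points to the lower right.

```bash
python3 - <<'E'
from h import *
np.set_printoptions(precision=4,suppress=True)
P={"new_mass":([276.1,210.4],[213,208.5],.045),"new_slot":([261.2,210.3],[231,199],.052),"new_peg":([293.6,203.5],[205.3,215.9],.076),
"base_mass":([234.7,209.6],[261.2,203.3],.03),"base_slot":([220.6,195.7],[278.2,213.5],.037),"stem_top":([234.7,196.4],[262.8,198.2],.088),"deck_mid":([287.6,207.2],[208.5,214.8],.045)}
for k,(a,b,z) in P.items():
    p,e=tri([ray("scene",a),ray("top",b)]); print(k,p,np.round(e,4),"z-known scene",atz("scene",a,z)[:2],"top",atz("top",b,z)[:2])
# masks
im=cv2.imread("pics/top0.png")
for n in ["top","scene"]:
    cams.snapshot(n)
    for k in ["new_mass","base_mass"]:
        for d in cams.trace(n,k)[:2]: print(n,k,np.round(d["at"],1),round(d["confidence"],2),d["mask"].sum(), atz(n,np.array(d["at"]),.055)[:2])
for n,z in (("wash_bottle",.0),("beaker",0),("spanner",0),("small_mass",0),("reagent_jar",0)):
    for d in cams.mark_of("top",n)[:1]: print(n,d["at"],atz("top",d["at"],z)[:2])
E
```

```text
new_mass [0.5484 0.109  0.0485] [0.0079 0.0079] z-known scene [0.5473 0.1006] top [0.5463 0.1168]
new_slot [0.5775 0.0573 0.057 ] [0.0006 0.0006] z-known scene [0.5719 0.0562] top [0.578  0.0569]
new_peg [0.5196 0.1457 0.0667] [0.0055 0.0055] z-known scene [0.5283 0.1531] top [0.5208 0.1396]
base_mass [ 0.5651 -0.0428  0.0187] [0.0026 0.0026] z-known scene [ 0.5763 -0.0357] top [ 0.5653 -0.0447]
base_slot [ 0.5315 -0.1034  0.0359] [0.0016 0.0016] z-known scene [ 0.5331 -0.1044] top [ 0.531  -0.1018]
stem_top [ 0.5772 -0.0418  0.0876] [0.0061 0.0061] z-known scene [ 0.5761 -0.0357] top [ 0.5791 -0.0476]
deck_mid [0.5248 0.1323 0.0504] [0.0012 0.0012] z-known scene [0.5183 0.132 ] top [0.5252 0.1315]
top new_mass [212.2 210.5] 0.73 851 [0.5393 0.1187]
top base_mass [330.8 148.9] 0.96 1163 [ 0.7491 -0.2781]
top base_mass [197.1 126.1] 0.69 674 [0.8225 0.1727]
scene new_mass [278.6 208.5] 0.96 760 [0.5463 0.1083]
scene base_mass [192.4 185.4] 0.91 349 [ 0.5357 -0.209 ]
scene base_mass [236.6 208.7] 0.85 927 [ 0.5962 -0.0214]
wash_bottle [260.2, 152.8] [ 0.7426 -0.0419]
beaker [134.8, 228.6] [0.4781 0.385 ]
spanner [260.5, 252.1] [ 0.3998 -0.0441]
small_mass [311.9, 187.2] [ 0.6237 -0.2217]
reagent_jar [144.7, 265.3] [0.3543 0.3485]
```

>>> drive_tool --series '[[[35,30,8,0.08,88],[35,30,8,0.08,88],[35,30,8,0.08,88],[35,30,8,0.08,88],[35,30,8,0.08,88],[35,30,8,0.08,88],[35,30,8,0.08,88],[35,30,8,0.08,88]]]'

```text
clock: 2.15
tool_pos: [0.4272, -0.3664, 0.3033]
eef_rot: [0.905, 0.425, 0.0, 0.0]
contact_force: [0.5, -0.5, -0.1]
opening: 0.998
```

>>> drive_tool --series '[[[8,45,3,0.06,88],[8,45,3,0.06,88],[8,45,3,0.06,88],[8,45,3,0.06,88],[8,45,3,0.06,88],[8,45,3,0.06,88],[8,45,3,0.06,88],[8,45,3,0.06,88],[0,0,0,0,60]]]'

```text
clock: 3.05
tool_pos: [0.4912, 0.0002, 0.328]
eef_rot: [0.775, 0.632, 0.003, -0.001]
contact_force: [0.1, -0.2, 0.5]
opening: 0.928
```

```bash
cat > look.py <<'E'
from h import *
import sys
np.set_printoptions(precision=4,suppress=True)
tag=sys.argv[1]; ks=sys.argv[2].split(",") if len(sys.argv)>2 else ["new_mass","new_slot","new_peg","base_mass","base_slot","stem_top","deck_mid"]
Z={"new_mass":.045,"new_slot":.052,"new_peg":.076,"base_mass":.03,"base_slot":.037,"stem_top":.088,"deck_mid":.045}
s=sensors.get_state();m=cams.camera_model("wrist");im=cams.snapshot("wrist");cv2.imwrite(f"pics/{tag}.png",im)
import pickle;pickle.dump(m,open(f"pics/{tag}.pkl","wb"))
for k in ks:
    for d in cams.mark_of("wrist",k)[:2]: print(k,np.round(d["at"],1),round(d["confidence"],2),atz("wrist",d["at"],Z[k],m)[:2])
R=s["eef_rot"];print(s["clock"],s["tool_pos"],"yaw x",np.degrees(2*np.arctan2(R[1],R[0])),"q",s["q"],s["opening"],s["contact_force"])
E
python3 look.py w1
```

```text
new_mass [276.3  80.5] 0.8 [0.5382 0.1113]
new_slot [304.  115.7] 0.95 [0.5663 0.0541]
new_peg [266.   53.6] 0.7 [0.5299 0.147 ]
base_mass [429.9  28.5] 0.94 [0.8155 0.1714]
base_mass [418.3 272.4] 0.79 [ 0.748  -0.2661]
base_slot [290.6 271.6] 0.85 [ 0.5049 -0.1938]
base_slot [416.8   4.3] 0.67 [0.7962 0.2131]
stem_top [326.4 185.3] 0.56 [ 0.5752 -0.0423]
deck_mid [261.7  63.3] 0.9 [0.5229 0.1401]
deck_mid [316.5 177. ] 0.62 [ 0.5699 -0.039 ]
3.05 [0.4912 0.0002 0.328 ] yaw x 78.40980473172765 q [ 0.2883  0.437  -0.5684  1.8237  0.2773  0.9566 -0.6001] 0.9283667874488732 [ 0.0944 -0.1804  0.5382]
```

View pics/w1.png

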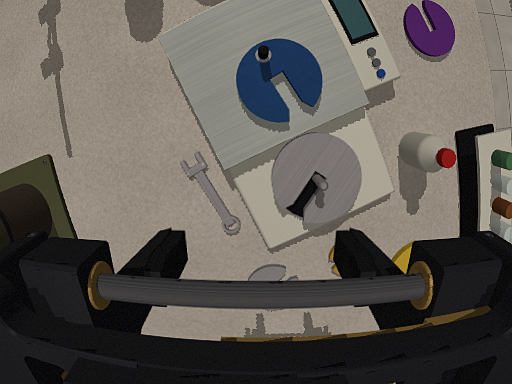

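```bash
python3 - <<'E'
import cv2
im=cv2.imread("pics/w1.png")[25:235,220:400]; cv2.imwrite("pics/w1c.png",cv2.resize(im,None,fx=2.85,fy=2.85,interpolation=cv2.INTER_CUBIC)[:598])
im=cv2.imread("pics/w1.png")[30:130,220:340]; cv2.imwrite("pics/w1d.png",cv2.resize(im,None,fx=6,fy=6,interpolation=cv2.INTER_CUBIC))
im=cv2.imread("pics/w1.png")[130:230,260:380]; cv2.imwrite("pics/w1e.png",cv2.resize(im,None,fx=6,fy=6,interpolation=cv2.INTER_CUBIC))
E
```

```text
(no output)
```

View pics/w1d.png

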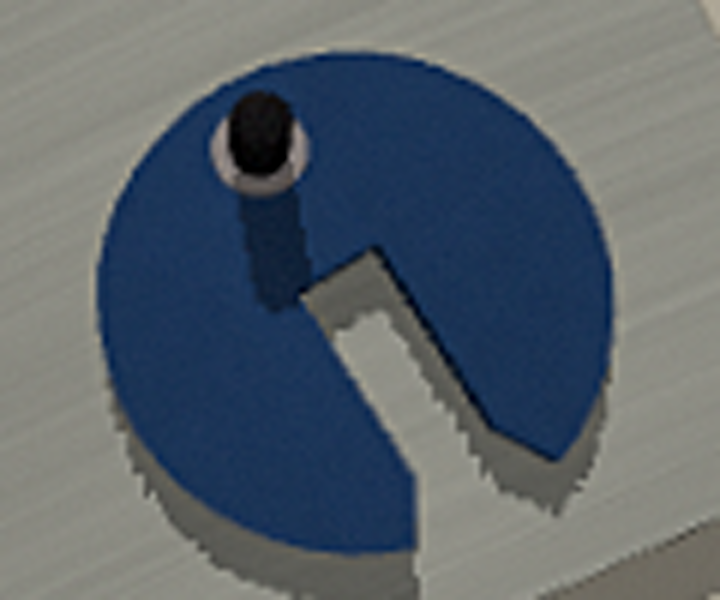

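View pics/w1e.png

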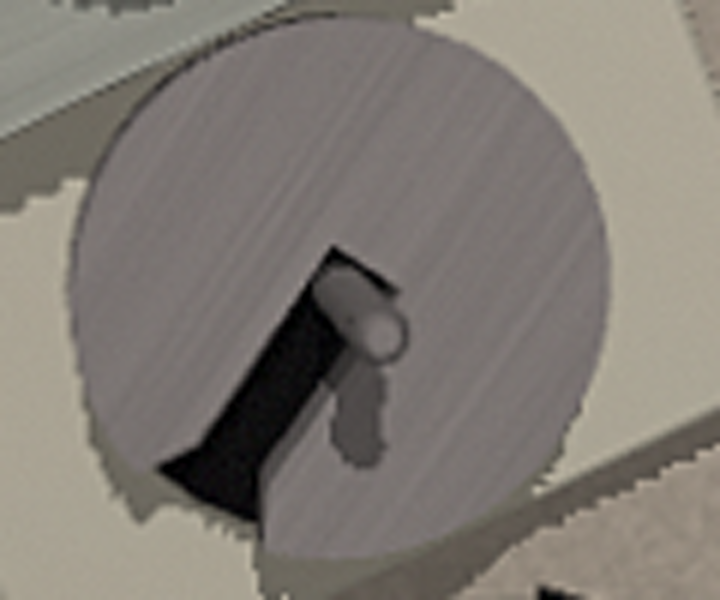

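```bash
python3 - <<'E'
from h import *
import pickle
np.set_printoptions(precision=4,suppress=True)
m=pickle.load(open("pics/w1.pkl","rb"));im=cv2.imread("pics/w1.png")
B=lambda u,v,z=.059:atz("wrist",(220+(u-2.5)/6,30+(v-2.5)/6),z,m)[:2]
G=lambda u,v,z=.044:atz("wrist",(260+(u-2.5)/6,130+(v-2.5)/6),z,m)[:2]
ang=lambda d:np.degrees(np.arctan2(d[1],d[0]))
e=(B(300,295)+B(375,248))/2; f=(B(415,478)+B(490,428))/2; mo=(B(415,550)+B(557,462))/2
print("end",e,"flare",f,"mouth",mo,"width",np.linalg.norm(B(300,295)-B(375,248)),"slot dirs",ang(f-e),ang(mo-e))
pb,pt=B(259,148,.06),B(262,122,.093);print("peg",pb,pt)
hsv=cv2.cvtColor(im,cv2.COLOR_BGR2HSV);k=cv2.inRange(hsv,(100,120,40),(125,255,255));k[:,345:]=0;k[130:]=0
c=max(cv2.findContours(k,0,1)[0],key=cv2.contourArea)[:,0]
w=np.array([atz("wrist",p,.059,m)[:2] for p in c]); (cc,rad)=cv2.minEnclosingCircle((w*1000).astype(np.float32)); print("blue centre",cc,rad,"slot dir",ang(mo-np.array(cc)/1000),"peg dir",ang(pt-np.array(cc)/1000))
print("end-based centre",e-0.009*-(f-e)/np.linalg.norm(f-e))
st=G(383,332,.088);print("stem",st,G(340,285,.044))
e=(G(333,248)+G(400,292))/2;mo=(G(160,467)+G(262,522))/2;print("grey end",e,"mouth",mo,"dir",ang(mo-e),"centre",e+.009*(mo-e)/np.linalg.norm(mo-e), ang(mo-st))
d=G(290,5,.045)-G(0,138,.045);print("deck edge",ang(d),"station y dir",ang(d)+90)
E
```

```text
end [0.5381 0.1179] flare [0.5557 0.0712] mouth [0.5611 0.0577] width 0.020622490982496074 slot dirs -69.2750813574672 -69.04653837499261
peg [0.5263 0.1501] [0.5264 0.1491]
blue centre (541.1661987304688, 110.79310607910156) 59.65740966796875 slot dir -69.40015095681211 peg dir 111.03593120223626
end-based centre [0.5413 0.1095]
stem [ 0.5712 -0.0409] [ 0.5697 -0.0393]
grey end [ 0.577  -0.0368] mouth [ 0.5285 -0.087 ] dir -134.0241573652365 centre [ 0.5707 -0.0433] -132.81983379528137
deck edge 13.736008680883453 station y dir 103.73600868088346
```

>>> drive_tool --series '[[[6,25,-30,-0.05,60],[6,25,-30,-0.05,60],[6,25,-30,-0.05,60],[6,25,-30,-0.05,60],[6,25,-30,-0.05,60],[5,24,-30,-0.05,60],[0,0,0,0,60]]]'

```text
clock: 4.15
tool_pos: [0.5234, 0.1444, 0.1435]
eef_rot: [0.863, 0.505, -0.002, -0.002]
contact_force: [-0.3, -0.0, 0.5]
opening: 0.681
```

```bash
python3 look.py w2 new_peg,new_slot,stem_top,base_slot
```

```text
4.15 [0.5234 0.1444 0.1435] yaw x 60.71581172007365 q [-0.156   0.7365 -0.3281  1.8932  0.4003  0.5804 -1.2551] 0.6809349923186572 [-0.2584 -0.0183  0.4688]
```

View pics/w2.png

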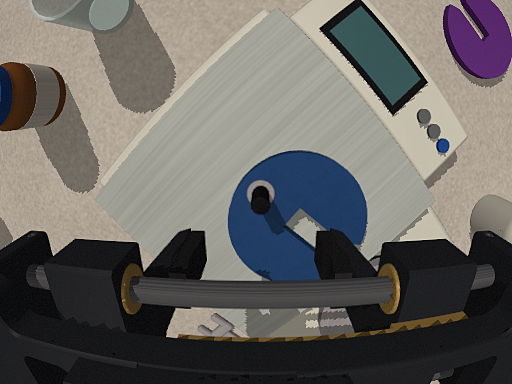

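```bash
python3 - <<'E'
from h import *
import pickle
m=pickle.load(open("pics/w2.pkl","rb"))
for p in [(.526,.1495,.06),(.526,.1495,.093),(.541,.1103,.059),(.5234,.1444,.1435),(.5234,.1444,.06)]: print(p,proj("wrist",np.array(p),m))
im=cv2.imread("pics/w2.png")[150:230,210:310]; cv2.imwrite("pics/w2c.png",cv2.resize(im,None,fx=7,fy=7,interpolation=cv2.INTER_CUBIC))
E
```

```text
(0.526, 0.1495, 0.06) [259.95571051 193.85241378]
(0.526, 0.1495, 0.093) [259.6823141  206.78708707]
(0.541, 0.1103, 0.059) [298.52376647 224.48079003]
(0.5234, 0.1444, 0.1435) [259.48854193 245.97367216]
(0.5234, 0.1444, 0.06) [260.23727059 200.67334044]
```

View pics/w2c.png

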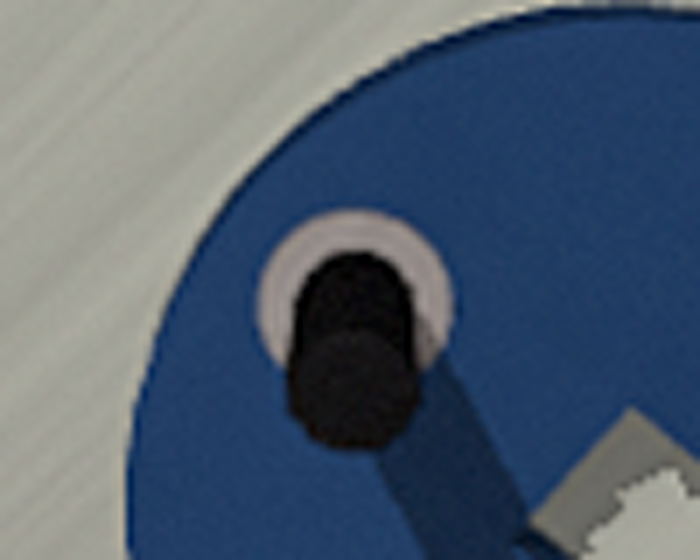

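>>> drive_tool --series '[[[3,5,-25,0,60],[0,0,-25,0,60],[0,0,-20,0,60],[0,0,0,0,60]]]'

```text
clock: 4.8
tool_pos: [0.5272, 0.1444, 0.0758]
eef_rot: [0.864, 0.503, -0.002, 0.0]
contact_force: [-0.1, -0.4, 0.2]
opening: 0.681
```

>>> drive_tool --series '[[[0,5,-5,0,60],[0,0,0,0,60]]]'

```text
clock: 5.0
tool_pos: [0.5288, 0.1522, 0.0727]
eef_rot: [0.864, 0.504, 0.001, -0.0]
contact_force: [-0.1, -0.1, -0.5]
opening: 0.685
```

>>> drive_tool --series '[[[-2,-2,-5,0,60],[0,0,0,0,60],[0,0,0,0,60]]]'

```text
clock: 5.3
tool_pos: [0.5261, 0.149, 0.067]
eef_rot: [0.864, 0.504, 0.0, 0.0]
contact_force: [0.6, -0.9, 0.8]
opening: 0.68
```

```bash
python3 look.py w3 new_peg
```

```text
new_peg [259.9 255.2] 0.56 [0.5258 0.148 ]
5.3 [0.5261 0.149  0.067 ] yaw x 60.482602036937145 q [-0.2188  0.8609 -0.2391  1.9248  0.4683  0.41   -1.3258] 0.680435698689135 [ 0.6385 -0.8787  0.7511]
```

View pics/w3.png

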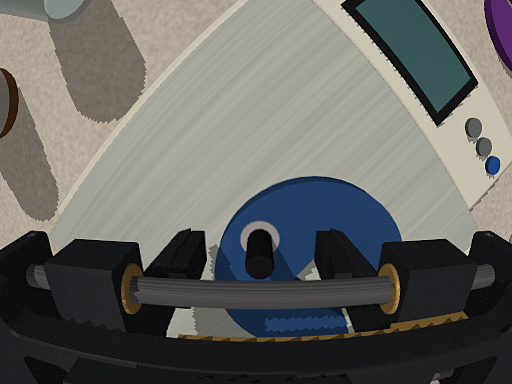

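The wrist view shows the peg at (260,255), centred between the jaws. I'll close on it.

>>> drive_tool --series '[[[0,0,0,0,0],[0,0,0,0,0],[0,0,0,0,0],[0,0,0,0,0],[0,0,0,0,0],[0,0,0,0,0],[0,0,0,0,0]]]' --force 25

```text
clock: 6.1
tool_pos: [0.526, 0.1493, 0.0667]
eef_rot: [0.864, 0.504, 0.0, -0.0]
contact_force: [0.0, 0.7, -0.7]
opening: 0.146
```

>>> drive_tool --series '[[[2,1,0,-0.05,0],[2,1,0,-0.05,0],[3,0,0,-0.06,0],[0,0,0,0,0],[0,0,0,0,0]]]'

```text
clock: 6.6
tool_pos: [0.5338, 0.1517, 0.0668]
eef_rot: [0.901, 0.433, 0.001, 0.0]
contact_force: [0.3, 0.8, -1.3]
opening: 0.15
```

```bash
python3 look.py w4 new_peg,new_slot; python3 - <<'E'
import cv2
from h import *
cv2.imwrite("pics/t4.png",cams.snapshot("top"))
im=cv2.imread("pics/t4.png")[130:280,150:350]; cv2.imwrite("pics/t4c.png",cv2.resize(im,None,fx=4,fy=4,interpolation=cv2.INTER_CUBIC))
E
```

```text
new_peg [259.6 253.7] 0.87 [0.5339 0.1517]
6.6 [0.5338 0.1517 0.0668] yaw x 51.33611037515047 q [-0.237   0.8645 -0.2085  1.9025  0.4023  0.4135 -1.4196] 0.14982791547680982 [ 0.3039  0.8401 -1.2861]
```

View pics/w4.png

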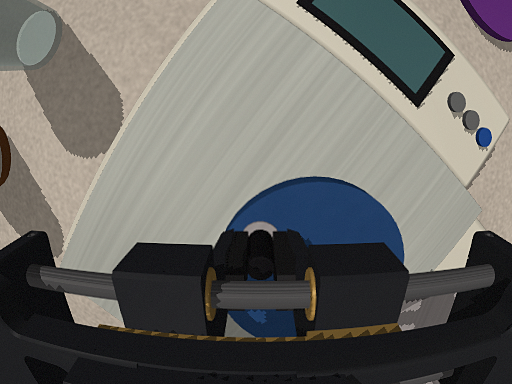

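View pics/t4c.png

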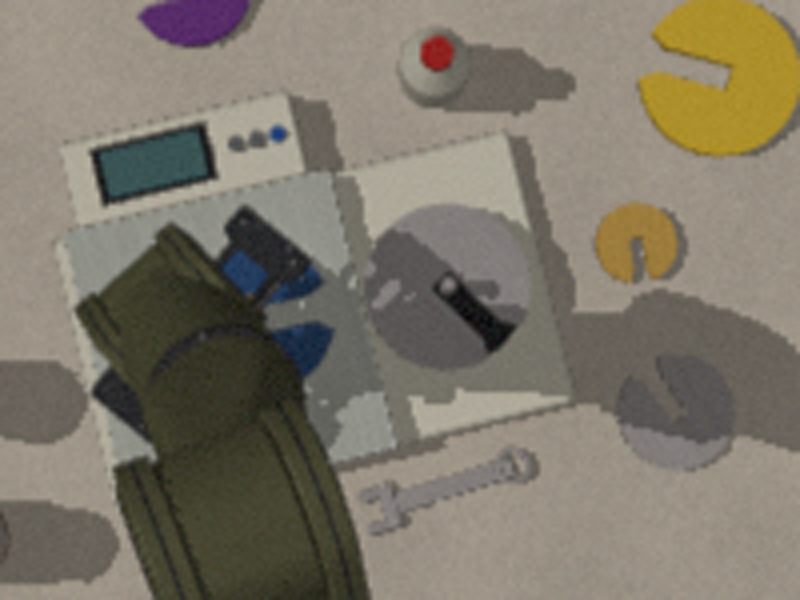

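```bash
cat > arc.py <<'E'
from h import *
import sys,pickle
from scipy.optimize import least_squares
# centre from blue rim in wrist picture, radius 60mm; rim points = blue top contour farthest from rough centre
tag=sys.argv[1]; g=np.array([float(a) for a in sys.argv[2].split(",")]); zt=float(sys.argv[3]) if len(sys.argv)>3 else .059
m=pickle.load(open(f"pics/{tag}.pkl","rb"));im=cv2.imread(f"pics/{tag}.png")
k=cv2.inRange(cv2.cvtColor(im,cv2.COLOR_BGR2HSV),(100,120,55),(125,255,255))
P=[]
for c in cv2.findContours(k,0,1)[0]:
    if cv2.contourArea(c)<60: continue
    P+=[atz("wrist",p,zt,m)[:2] for p in c[:,0]]
P=np.array(P)
for tol in (.012,.006,.003):
    d=np.linalg.norm(P-g,axis=1);Q=P[abs(d-.06)<tol]
    g=least_squares(lambda c:np.linalg.norm(Q-c,axis=1)-.06,g,loss="soft_l1",f_scale=.001).x
print("centre",g,len(Q)); pk=np.array(sensors.get_state()["tool_pos"][:2]);v=pk-g
print("peg-centre dist",np.linalg.norm(v),"disc y dir",np.degrees(np.arctan2(v[1],v[0])))
E
python3 arc.py w4 .541,.110; python3 - <<'E'
from h import *
for u,v in((320,280),(332,322)): print(atz("top",(150+u/4,130+v/4),.059))
E
```

```text
centre [0.5433824  0.11339819] 278
peg-centre dist 0.039495013922579196 disc y dir 104.58005030814628
[0.5742471  0.05998632 0.059     ]
[0.53950087 0.04976714 0.059     ]
```

>>> drive_tool --series '[[[1,-6,0,-0.01,0],[2,-10,0,-0.01,0],[2,-10,0,-0.01,0],[2,-10,0,-0.01,0],[2,-10,0,0,0],[2,-10,0,0,0],[2,-10,0,0,0],[1,-6,0,0,0],[0,0,0,0,0],[0,0,0,0,0]]]'

```text
clock: 7.8
tool_pos: [0.5473, 0.0772, 0.0667]
eef_rot: [0.91, 0.414, -0.001, 0.001]
contact_force: [0.8, -3.4, 0.7]
opening: 0.152
```

```bash
python3 look.py w5 new_peg,stem_top; python3 arc.py w5 .557,.038; python3 - <<'E'
import cv2
from h import *
for n,a in (("top",(130,280,150,350)),("scene",(160,260,180,340))):
    im=cams.snapshot(n)[a[0]:a[1],a[2]:a[3]];cv2.imwrite(f"pics/{n}5c.png",cv2.resize(im,None,fx=4,fy=4,interpolation=cv2.INTER_CUBIC))
E
```

```text
7.8 [0.5473 0.0772 0.0667] yaw x 48.93780040015558 q [-0.0978  0.8639 -0.2154  1.9071  0.4213  0.4156 -1.3448] 0.15237146210595545 [ 0.7703 -3.3595  0.7439]
centre [0.55527642 0.03843012] 278
peg-centre dist 0.04049359530363329 disc y dir 101.73912511433055
```

View pics/w5.png

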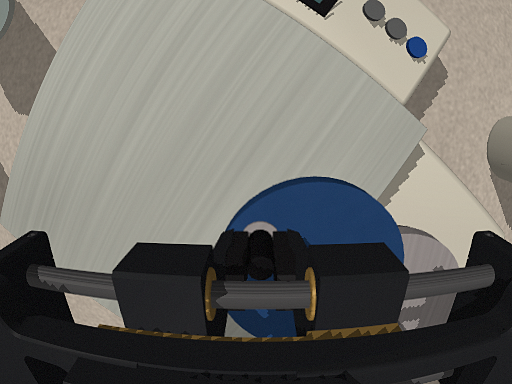

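View pics/top5c.png

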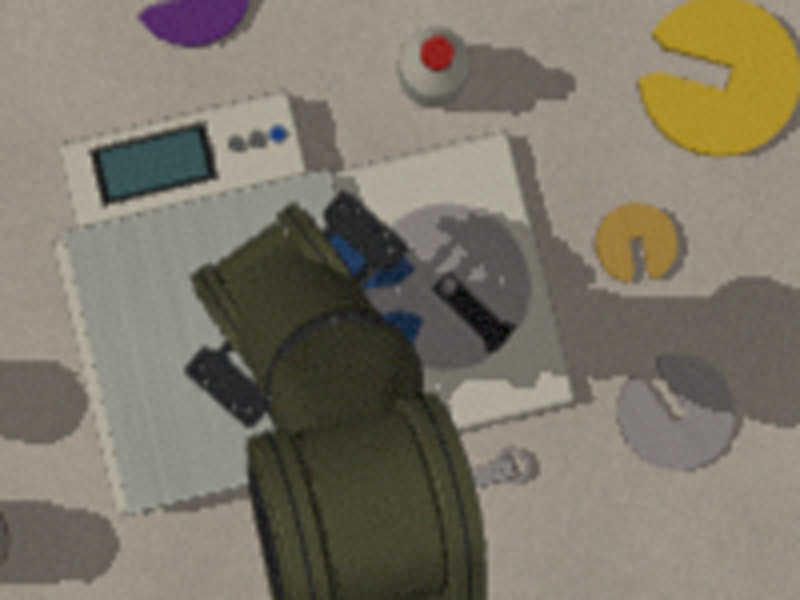

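View pics/scene5c.png

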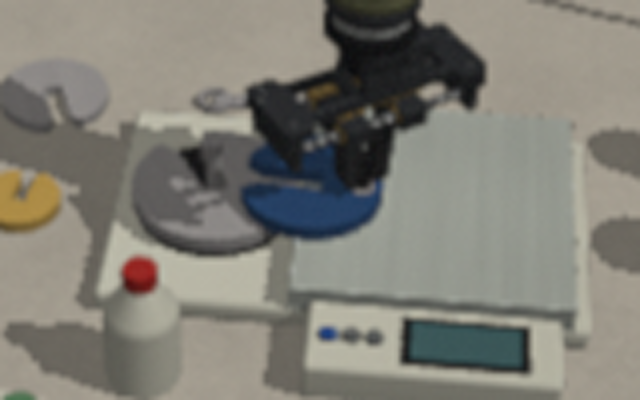

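>>> drive_tool --series '[[[1.5,-7,0,0,0],[1.5,-7,0,0,0],[1.5,-7,0,0,0],[1.5,-7,0,0,0],[1,-7,0,0,0],[1.5,-7,0,0,0],[0,0,0,0,0]]]'

```text
clock: 8.75
tool_pos: [0.5559, 0.0349, 0.0667]
eef_rot: [0.91, 0.414, -0.0, 0.001]
contact_force: [1.2, 1.1, 3.3]
opening: 0.149
```

>>> drive_tool --series '[[[1.5,-6,0,0,0],[1,-6,0,0,0],[1,-6,-0.5,0,0],[1,-6,0,0,0],[0,0,0,0,0]]]'

```text
clock: 9.25
tool_pos: [0.5605, 0.0125, 0.0664]
eef_rot: [0.91, 0.415, 0.0, 0.0]
contact_force: [0.1, 3.4, 3.7]
opening: 0.15
```

```bash
python3 look.py w6 new_peg,stem_top; python3 arc.py w6 .567,-.031
```

```text
new_peg [260.9 252. ] 0.76 [0.5619 0.0129]
9.25 [0.5605 0.0125 0.0664] yaw x 48.98344950724269 q [ 0.0369  0.8716 -0.2414  1.8835  0.4463  0.4384 -1.2447] 0.1495932116566327 [0.0789 3.3815 3.6996]
centre [ 0.56842379 -0.02577348] 281
peg-centre dist 0.03908226824548222 disc y dir 101.65218440608257
```

View pics/w6.png

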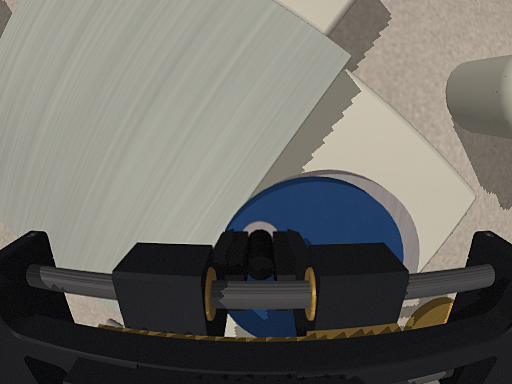

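>>> drive_tool --series '[[[0.5,-3,-0.5,0,0],[0.5,-3,0,0,0],[0.5,-3,0,0,0],[0.5,-2,0,0,0],[0,0,0,0,0]]]'

```text
clock: 9.9
tool_pos: [0.5618, 0.0026, 0.0657]
eef_rot: [0.91, 0.415, -0.0, -0.0]
contact_force: [-0.7, 4.4, 4.4]
opening: 0.154
```

>>> drive_tool --series '[[[0.5,-2,0,0,0],[0,-1,0,0,0],[0,0,0,0,0],[0,0,0,0,0]]]'

```text
clock: 10.3
tool_pos: [0.5624, -0.0002, 0.0657]
eef_rot: [0.91, 0.415, 0.0, -0.0]
contact_force: [-0.2, 5.0, 3.3]
opening: 0.151
```

```bash
python3 look.py w7 new_peg,stem_top; python3 arc.py w7 .571,-.041 .058;  python3 - <<'E'
import cv2
from h import *
for n,a in (("top",(130,280,150,350)),("scene",(160,260,180,340))):
    im=cams.snapshot(n)[a[0]:a[1],a[2]:a[3]];cv2.imwrite(f"pics/{n}7c.png",cv2.resize(im,None,fx=4,fy=4,interpolation=cv2.INTER_CUBIC))
E
```

```text
new_peg [259.2 255.7] 0.75 [ 0.562  -0.0006]
10.3 [ 0.5624 -0.0002  0.0657] yaw x 49.06525033199277 q [ 0.0635  0.8749 -0.2472  1.8771  0.4508  0.4444 -1.2234] 0.15061826097445963 [-0.1621  4.9858  3.3258]
centre [ 0.57053837 -0.03874333] 286
peg-centre dist 0.03938385276014572 disc y dir 101.81556364656673
```

View pics/scene7c.png

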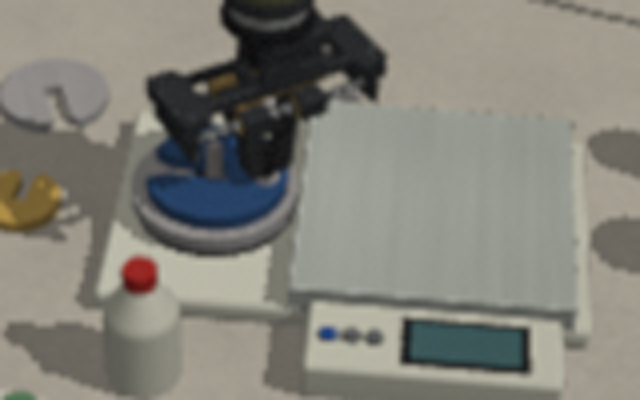

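View pics/top7c.png

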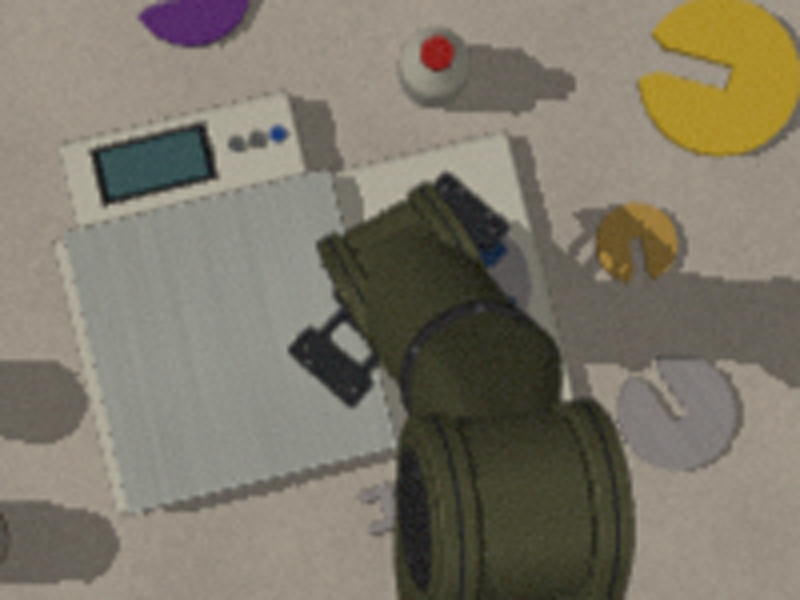

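The scene crop shows the stem at about (215,155) inside the blue slot, with the disc lying over the grey one. Next I work out the arc about the stem.

```bash
python3 - <<'E'
import numpy as np
C=np.array([571,-41.1]);t0=np.radians(101.6)
P=[C+42*np.array([np.cos(t0+.1*i),np.sin(t0+.1*i)]) for i in range(23)]
P=np.array(P);R=np.round(P*2)/2
print(np.diff(R,axis=0).tolist()); print(P[0],P[10],P[20],P[22])
E
```

```text
[[-4.0, -1.0], [-4.0, -1.5], [-3.5, -2.0], [-4.0, -2.0], [-3.0, -2.5], [-3.0, -3.0], [-3.0, -3.0], [-2.5, -3.5], [-2.0, -3.5], [-1.5, -4.0], [-1.5, -4.0], [-1.0, -4.0], [-0.5, -4.0], [0.0, -4.5], [0.5, -4.0], [0.5, -4.0], [1.5, -4.5], [1.5, -3.5], [2.0, -4.0], [2.0, -3.5], [2.5, -3.0], [3.0, -3.0]]
[5.62554727e+02 4.21604832e-02] [531.81706539 -25.97724775] [537.10401285 -65.90044466] [542.70676362 -72.14018001]
```

>>> drive_tool --series '[[[-4,-1,0,0.1,0],[-4,-1.5,0,0.1,0],[-3.5,-2,0,0.1,0],[-4,-2,0,0.1,0],[-3,-2.5,0,0.1,0],[0,0,0,0,0],[0,0,0,0,0]]]'

```text
clock: 11.25
tool_pos: [0.5439, -0.0123, 0.0657]
eef_rot: [0.78, 0.625, -0.001, 0.001]
contact_force: [-0.7, -3.1, 5.3]
opening: 0.148
```

>>> drive_tool --series '[[[-3,-2,0,0.1,0],[-3,-2,0,0.1,0],[-2.5,-3,0,0.1,0],[-2,-3,0,0.1,0],[-1.5,-3.5,0,0.1,0],[0,0,0,0,0],[0,0,0,0,0]]]'

```text
clock: 11.95
tool_pos: [0.532, -0.0245, 0.0657]
eef_rot: [0.601, 0.799, -0.001, 0.0]
contact_force: [0.8, -0.8, 5.3]
opening: 0.148
```

```bash
python3 look.py w8 new_peg,stem_top,base_slot; python3 arc.py w8 .571,-.041 .058
```

```text
new_peg [260.  252.9] 0.62 [ 0.5318 -0.0236]
11.95 [ 0.532  -0.0245  0.0657] yaw x 106.11682407600794 q [ 0.2349  0.8836 -0.467   1.96    0.8213  0.4979 -0.5502] 0.14793242206726306 [ 0.8277 -0.8061  5.3226]
centre [ 0.56814543 -0.03971214] 269
peg-centre dist 0.03923910980179063 disc y dir 157.16604092380177
```

View pics/w8.png

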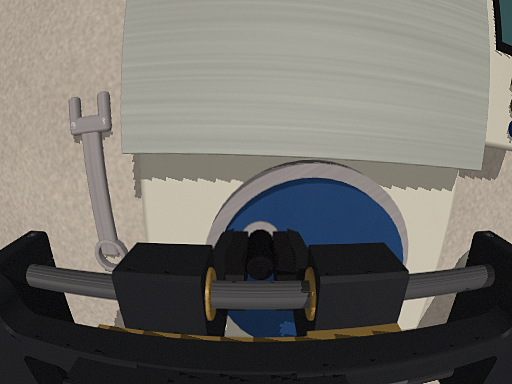

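>>> drive_tool --series '[[[-1.5,-4.5,0,0.1,0],[-1,-4.5,0,0.1,0],[-0.5,-4,0,0.1,0],[0,-4.5,0,0.1,0],[0.5,-4,0,0.1,0],[0.5,-4,0,0.1,0],[0,0,0,0,0],[0,0,0,0,0]]]'

```text
clock: 12.95
tool_pos: [0.5302, -0.0496, 0.0657]
eef_rot: [0.338, 0.941, -0.001, 0.0]
contact_force: [0.3, -0.7, 4.9]
opening: 0.145
```

>>> drive_tool --series '[[[1,-4,0,0.1,0],[1.5,-4,0,0.1,0],[2,-4,0,0.1,0],[2,-3.5,0,0.1,0],[2.5,-3.5,0,0.1,0],[3,-3,0,0.1,0],[0,0,0,0,0],[0,0,0,0,0]]]'

```text
clock: 13.75
tool_pos: [0.5419, -0.0713, 0.0657]
eef_rot: [0.045, 0.999, -0.0, -0.0]
contact_force: [-1.1, 0.2, 5.9]
opening: 0.15
```

```bash
python3 look.py w9 new_peg,stem_top,base_slot; python3 arc.py w9 .571,-.041 .058
```

```text
new_peg [259.1 254.2] 0.69 [ 0.5415 -0.072 ]
base_slot [ 81.9 183.7] 0.67 [ 0.5024 -0.1912]
13.75 [ 0.5419 -0.0713  0.0657] yaw x 174.89476915111274 q [ 0.4823  0.9721 -0.7711  1.9091  1.0435  0.7301  0.5548] 0.14970085448832207 [-1.0893  0.2407  5.8914]
centre [ 0.56928129 -0.04367759] 272
peg-centre dist 0.03887972366948526 disc y dir -134.80176047050267
```

View pics/w9.png

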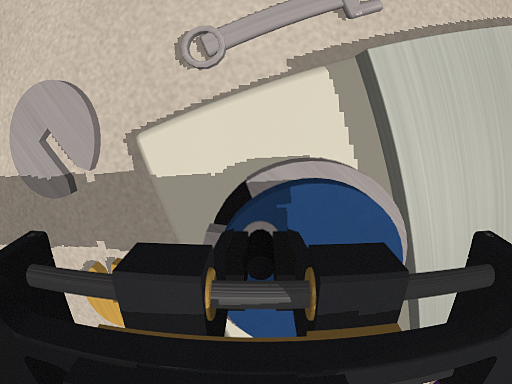

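>>> drive_tool --series '[[[0,0,0,0,26],[0,0,0,0,26],[0,0,0,0,26],[0,0,0,0,26]]]'

```text
clock: 14.35
tool_pos: [0.5418, -0.0709, 0.0654]
eef_rot: [0.043, 0.999, -0.0, -0.0]
contact_force: [0.6, -0.0, 0.3]
opening: 0.293
```

>>> drive_tool --series '[[[0,0,15,0,26],[0,0,30,0,26],[0,0,40,0,26],[-8,0,40,0,26],[-20,0,40,0,26],[-20,10,30,0,26],[0,0,0,0,26],[0,0,0,0,26]]]'

```text
clock: 15.15
tool_pos: [0.4941, -0.0612, 0.261]
eef_rot: [0.043, 0.999, -0.001, 0.001]
contact_force: [-0.3, -0.2, -1.0]
opening: 0.294
```

```bash
python3 look.py w10
```

```text
new_mass [276.2 226.5] 0.91 [ 0.5714 -0.0472]
new_slot [313.5 255.5] 0.6 [0.6157 0.0003]
new_peg [275.7 225.9] 0.68 [ 0.5579 -0.0484]
new_peg [257.9 213.6] 0.56 [ 0.5405 -0.0683]
base_mass [280.4 221.5] 0.88 [ 0.5707 -0.0406]
base_mass [137.3 157.2] 0.88 [ 0.4638 -0.2261]
base_slot [158.1 182.6] 0.85 [ 0.5004 -0.1986]
base_slot [239.6 190.9] 0.69 [ 0.5213 -0.0906]
stem_top [282.1 237.5] 0.82 [ 0.5684 -0.0422]
stem_top [509.1 136.3] 0.56 [0.4593 0.2907]
15.15 [ 0.4941 -0.0612  0.261 ] yaw x 175.08030055351185 q [ 0.6408  0.6613 -1.0231  1.8915  0.6819  0.9857  0.7918] 0.2940274375806998 [-0.337  -0.1733 -1.0006]
```

View pics/w10.png

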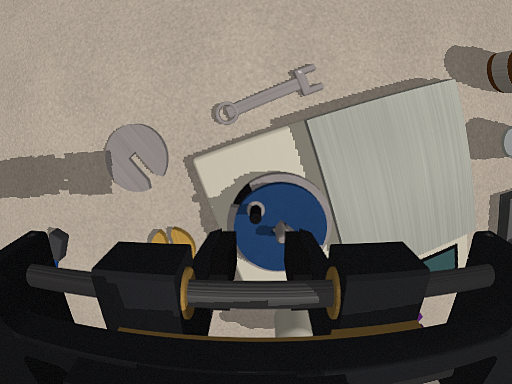

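>>> drive_tool --series '[[[-20,-40,20,0,26],[-10,-45,20,0,26],[0,-45,0,0,26],[0,-45,0,0,26],[0,-40,0,0,26],[0,-40,0,0,26],[0,0,0,0,26],[0,0,0,0,26]]]'

```text
clock: 16.35
tool_pos: [0.4638, -0.316, 0.3]
eef_rot: [0.044, 0.999, 0.001, -0.0]
contact_force: [-0.4, 1.1, 0.7]
opening: 0.294
```

```bash
python3 look.py w11; python3 - <<'E'
import cv2
from h import *
for n,a in (("top",(150,250,200,320)),("scene",(160,260,180,300))):
    im=cams.snapshot(n)[a[0]:a[1],a[2]:a[3]];cv2.imwrite(f"pics/{n}11c.png",cv2.resize(im,None,fx=6,fy=6,interpolation=cv2.INTER_CUBIC))
im=cv2.imread("pics/w10.png")[160:285,205:355];cv2.imwrite("pics/w10c.png",cv2.resize(im,None,fx=4.8,fy=4.8,interpolation=cv2.INTER_CUBIC)[:600])
E
```

```text
new_mass [430.3 216.9] 0.89 [ 0.5682 -0.0482]
new_mass [413.3 296. ] 0.68 [ 0.7213 -0.0597]
new_slot [452.1 240.9] 0.92 [0.6155 0.0009]
new_peg [426.7 208. ] 0.95 [ 0.5398 -0.0767]
base_mass [293.7 313.5] 0.81 [ 0.7317 -0.2803]
base_mass [309.  155.4] 0.75 [ 0.4592 -0.2457]
base_slot [408.  189.2] 0.73 [ 0.5203 -0.0904]
base_slot [328.4 180.3] 0.63 [ 0.4962 -0.2203]
stem_top [448.7 227.2] 0.67 [ 0.5706 -0.0388]
deck_mid [505.3 182.5] 0.96 [0.5228 0.1255]
16.35 [ 0.4638 -0.316   0.3   ] yaw x 174.9630244507018 q [ 1.0995  0.7158 -1.0708  1.6571  0.6699  1.1829  1.3466] 0.29391654559994956 [-0.4305  1.0712  0.6788]
```

View pics/w10c.png

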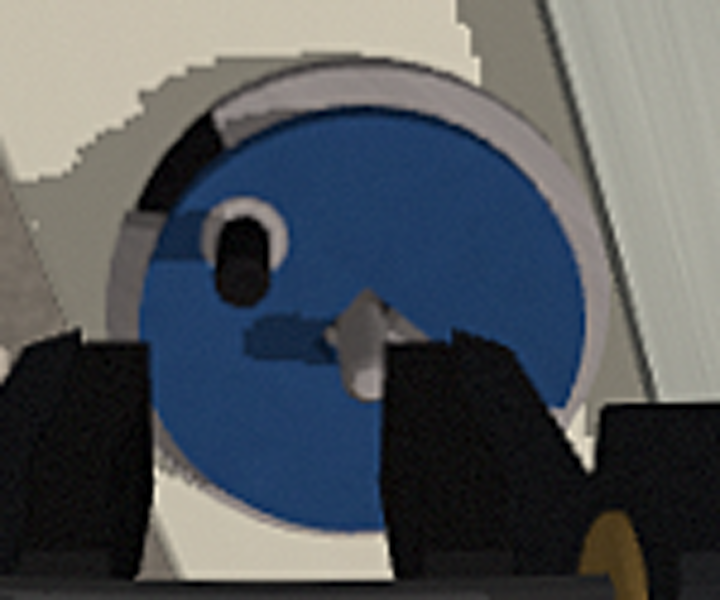

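View pics/top11c.png

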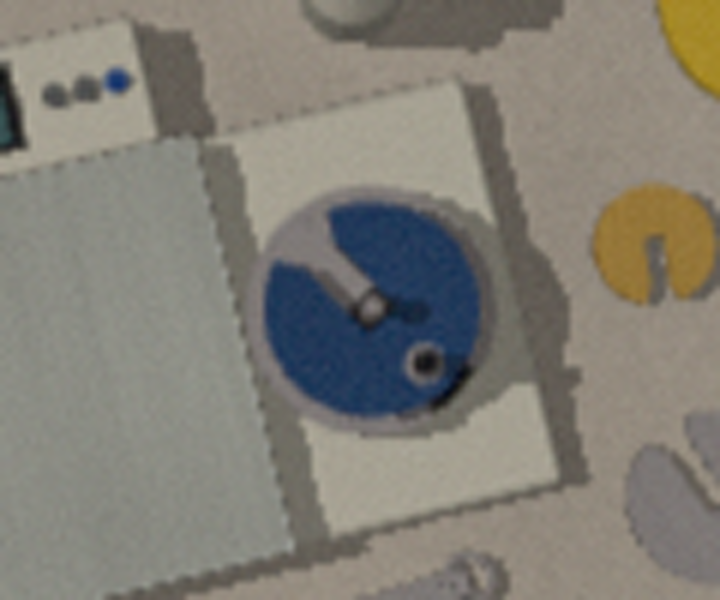

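View pics/scene11c.png

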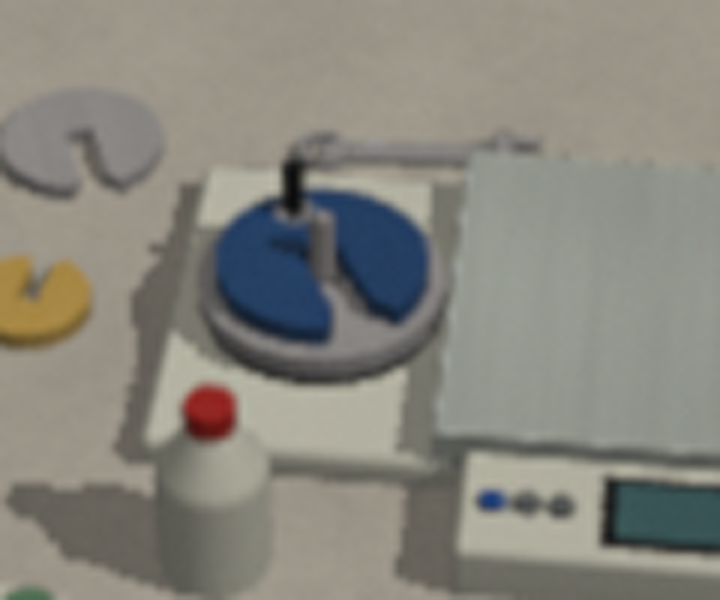

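```bash
python3 - <<'E'
from h import *
im=cams.snapshot("top");k=cv2.inRange(cv2.cvtColor(im,cv2.COLOR_BGR2HSV),(100,110,30),(125,255,255));k[:185]=0;k[225:]=0;k[:,:240]=0;k[:,285:]=0
P=cv2.findNonZero(k);w=np.array([atz("top",p,.058)[:2]*1000 for p in P[:,0]],np.float32);print("blue",cv2.minEnclosingCircle(w))
pk=atz("top",(200+425/6,150+362/6),.075)[:2]*1000;st=atz("top",(200+372/6,150+306/6),.088)[:2]*1000;print("peg",pk,"stem",st)
v=pk-np.array(cv2.minEnclosingCircle(w)[0]);print(np.degrees(np.arctan2(v[1],v[0])))
g=atz("top",(200+452/6,150+388/6),.044)[:2]*1000-st;print("grey slot visible dir",np.degrees(np.arctan2(g[1],g[0])))
E
```

```text
blue ((570.2007446289062, -45.081607818603516), 59.29458999633789)
peg [540.15537071 -74.64481875] stem [569.94561337 -44.98591226]
-135.46344501713014
grey slot visible dir -132.74552841750162
```

Blue centre and stem agree to within 1 mm. The peg points along -135.5° and the grey slot along -132.7°, so the slots are opposed to within about 3°. The arm is clear, so I'm handing in.

```bash
python3 -c "
from h import *
print(r.finish_job())"
```

```text
the job is handed in; nothing more can be done
None
```

The blue mass is home on the stem, over the grey one, with its slot opposite the grey mass's slot. I've handed the job in, and no verdict came back.

I gripped the blue disc by its peg with 25 N, lined its slot up with the stem and slid it about 150 mm along the deck until it was home. I then turned it about 125° round the stem, let go and drew the arm clear. The job took about 17 s of the 64 s.

**Last checks, from the top camera:**
- **Position:** the blue disc's centre is within about 1 mm of the stem axis.
- **Slots:** the blue slot is within about 3° of opposite to the grey one.
- **Grey mass:** its slot direction (about -133°) is the same as before the turn, and it looks seated in both the top and scene views.
- **Bystanders:** those in view looked unmoved. I did not measure the others.
- **Robot:** the contact force was near zero once the arm was clear.

**Checks that disagreed or were not made:**
- The top camera puts the stem and disc about 4 mm further towards -y than the wrist camera did, by the same amount for both.
- While the peg was gripped, the wrist-picture rim fit put the disc centre 2 to 3 mm too near the peg, so I relied on the gripper position instead.
- I did not measure the seated height directly; I judged it from the pictures.

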